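# Hand over to the next sample in the tube rack

### The job

The sample in the open slim tube is finished: press its flip cap fully shut. Then flip the cap of the fat tube right back, past upright, and last move the sprung steel clip from the tag plate in front of the slim tube onto the tag plate in front of the fat tube, biting well down over its top edge and upright. Leave the other slim tube's cap shut and do not push the other things about.

Things in the scene. Friction and masses are not known exactly. Their poses are not given: they have to be found in the camera images.
- open_tube: slim clear tube, 38 mm across, fixed in a grey foot on a white rack; at the start its cap is open and its tag plate wears the clip. Origin on the tube's axis, 12 mm above the table; rim 100 mm above it. +x points from tag plate to tube to hinge. Three tubes in a row along y, 115 mm apart, any order, all facing alike; 8 mm steel bars 36 mm before and behind the axes, 60 mm up
- fat_tube: fat clear sample tube, 54 mm across, otherwise as open_tube (same height, foot, tag plate and axes); cap shut at the start
- shut_tube: the other slim tube, exactly like open_tube, cap shut; leave alone
- open_cap (a joint): black flip cap of open_tube, rad: 0 shut, 1.57 upright, 2.1 its stop, leaning back. Disc 41 mm across, 12 mm thick, resting on the rim when shut, with a lip (24 mm wide, 8 mm thick) standing 27 mm out of the disc to the tube's -x; hinge axis to lip end 70 mm. A stiff hinge holds it at any angle; about 1 N at the lip moves it
- open_cap_hinge (a point): middle of open_cap's hinge axis, at rim height on the tube's +x side (does not move). The axis runs along the tube's y; the shut cap's upper face is 12 mm above it
- open_cap_lip (a point): point on open_cap's lip 12 mm in from its end, mid width and mid thickness; moves with the cap. Free space under the lip; 24 mm to grip across y
- fat_cap (a joint): black flip cap of fat_tube, rad: 0 shut, 1.57 upright, 2.1 its stop, leaning back. Disc 57 mm across, 12 mm thick, resting on the rim when shut, with a lip (24 mm wide, 8 mm thick) standing 27 mm out of the disc to the tube's -x; hinge axis to lip end 86 mm. A stiff hinge holds it at any angle; about 1 N at the lip moves it
- fat_cap_hinge (a point): middle of fat_cap's hinge axis, at rim height on the tube's +x side (does not move). The axis runs along the tube's y; the shut cap's upper face is 12 mm above it
- fat_cap_lip (a point): point on fat_cap's lip 12 mm in from its end, mid width and mid thickness; moves with the cap. Free space under the lip; 24 mm to grip across y
- shut_cap (a joint): the same for shut_tube's cap, rad, 0 shut
- open_tube_tag (a point): middle of the upper edge of the upright grey tag plate 85 mm in front (-x) of open_tube's axis, 60 mm above the tube's origin. Axes as the tube's; the plate is 5 mm thick along y, 44 mm long along x, and stands 50 mm free above its foot
- fat_tube_tag (a point): the same point of fat_tube's tag plate. Axes as the tube's; the plate is 5 mm thick along y, 44 mm long along x, and stands 50 mm free above its foot
- clip: sprung steel clip like a big clothes peg, upright, 88 mm tall, 22 mm wide along x, 65 g. Origin (z up) between the jaws' lower ends; at the start axes as the tubes', plate edge 22 mm above the origin. Jaws 33 mm deep, hinge 36 mm up. This body is the +y half: jaw's inner face y = 2.6 mm, upright tail's outer face y = 14 mm; the hinged -y half's tail leans out to y = -34 mm at the top
- clip_mouth (a point): the clip's origin: midway between the closed jaws' lower ends
- clip_tails (a point): point between the tails 70 mm above the clip's origin: squeeze here along the clip's y, centred on y = 0 (about 8 N; 15 to 30 N holds it firmly), until the tails stand parallel, 28 mm over their outer faces. That swings the -y jaw out: gap 20 mm at the lower ends, 10 mm at 22 mm up; the +y jaw stays put
- clip_jaw (a joint): opening of the clip, rad: 0 with the jaws on a tag plate, -0.12 closed on nothing, 0.40 fully squeezed
- jar_a: glass jar with brass lid, 54 mm across, 65 mm tall, standing on one end of the rack; origin under its centre; bystander
- jar_b: like jar_a, on the rack's other end; bystander
- wash_bottle: white bottle, 68 mm across, 170 mm tall, origin under its centre; bystander
- beaker: glass beaker, 80 mm across, 100 mm tall, origin under its centre; bystander
- brush: brush lying, 180 mm long; bystander
- spatula: spatula lying, 190 mm long; bystander

How it is judged:
By the outcome, as a careful person would: the job done as asked, in the order asked, and still so for the second after the job is handed in, with the robot touching nothing.
It also fails if it takes over 72 s, if anything falls off the work surface, if the arm or the gripper's body presses on something with over 40 N, if the wrist force passes 120 N, or if a joint passes its speed limit or range.

### The arm

A 6-joint arm with a two-finger parallel gripper is mounted at the origin on the work surface. World frame = base frame: x ahead of the robot, y to its left, z up, the work surface at z = 0. Lengths are in mm, angles in rad, forces in N, time in s.
With the tool pointing down it reaches from about 300 to 775 mm from the base axis. Payload 14.6 kg.
Tool frame: the origin (TCP) lies on the centre line of the jaws, within the pads' length; the fingertips stand 19 mm ahead of it and the grasp point (between the pads) is the TCP (bot.tip_reach is the distance from the TCP to the fingertips, in mm); z points along the fingers, y is the line along which they close (so a half turn about z gives the same grasp; the last joint's range is limited). The gripper opens to 85 mm and grips with 20 to 120 N. Pads are 22 mm wide; open, the fingers measure 114 mm over their backs; the gripper's body (76 mm by 85 mm) begins 54 mm behind the grasp point. The pads swing forward as they close: fully open they stand 13 mm farther back than shut.
Start: joints at [-1.32, 0.3, 1.521, -0, 1.321, -0.067], TCP at [171.856, -522.451, 250.281] pointing down, gripper open.
Joint ranges: [-3.03, 3.03], [-0.79, 2.21], [0.23, 2.52], [-1.04, 4.18], [0, 3.07], [-2.55, 2.55]. Speed limits (rad/s): [2.22, 2.22, 2.57, 3.14, 3.14, 3.14].

### API

Orientations are given as a unit quaternion [w, x, y, z].
In Python, from rig import bot gives the robot as it stands. Calls block until the motion is done:
- bot.move_to(position, orientation): joint-space move of the TCP to a pose.
- bot.servo_line(position, attitude=None, speed=150, until_force=None): straight line of the TCP; attitude=None keeps the orientation; speed is the mean speed in mm/s. With until_force (N) it stops when the force on the tool has changed by that much, and returns True; else False.
- bot.move_joints(angles): joint-space move.
- bot.move_gripper(opening, grip_force=None): finger opening in mm; grip_force is the grip in N (None keeps the last); returns when the fingers have stopped.
- bot.dwell(seconds).
- bot.ik(position, orientation): joint angles nearest the present ones, or None.
- bot.read_state(): the state.
- bot.read_camera(name): name is "scene" or "top"; returns a dict with "image" (420x560x3 uint8, blue, green, red), "depth" (420x560 float32, mm along the optical axis (not along the pixel's ray), 0 where there is no reading), "fovy" (degrees; the focal length in pixels is half the picture's height over the tangent of half this angle, whatever the lens; pixels are square), "cx", "cy" (the principal point, pixels), "eye" and "attitude" of the camera in the world. Camera axes: x right, y down, z forward; pixel columns grow to the right and rows downward; lengths in mm; the calibration is good to about 2 mm. A picture is of the moment at which its call begins.
A pose or a line that the arm cannot do raises bot.MotionError and nothing moves.
- bot.finish_job(): hands the job in; it is judged then, once.
The state is a dict: "clock": time; "joint_positions": joint angles; "qvel": joint speeds; "effort": joint torques, N m; "ee_pos": TCP position; "tool_rot": TCP orientation; "ft_force": force on the tool from outside, world axes, zero at the start; "moment": the same for the moment, N m; "grip_width": finger opening in mm; "grip_force": force on a finger pad.
Only numpy, scipy, OpenCV 4.12 (cv2) and the standard library are available. Lean on these libraries where they do the work, as an engineer would, in place of code of your own. Each camera call takes 0.05 s, during which the arm holds its last target. There are 200 camera calls.

## Working session

There is one attempt and no reset: what is moved stays moved. The work goes in short steps, each a Python script; the robot and the scene stay as the last script left them, time stands still between calls to the robot, and variables do not carry over. Pictures are saved under pics/ and viewed, at most 10 in all, crops included, and the job is handed in when it is done.

```bash
mkdir -p pics; ls; cat > h.py <<'E'
import numpy as np, cv2
from rig import bot
from scipy.spatial.transform import Rotation as R
def cam(n,save=None):
    c=bot.read_camera(n)
    if save: cv2.imwrite('pics/'+save,c['image'])
    return c
def cloud(c):
    h,w=c['depth'].shape; f=h/2/np.tan(np.radians(c['fovy'])/2)
    v,u=np.mgrid[:h,:w]; d=c['depth']
    p=np.stack([(u-c['cx'])/f*d,(v-c['cy'])/f*d,d],-1)
    q=np.array(c['attitude']); M=R.from_quat(q[[1,2,3,0]]) if q.size==4 else R.from_matrix(q)
    return p@M.as_matrix().T+np.array(c['eye'])
E
python3 - <<'E'
from h import *
for n in('scene','top'):
    c=cam(n,n+'0.png'); print(n,c['fovy'],c['cx'],c['cy'],c['eye'],c['attitude']); np.savez(n+'0.npz',P=cloud(c),d=c['depth'],im=c['image'])
print(bot.read_state())
E
```

```text
pics
scene 57.75872443493667 285.58503354410226 212.7526139245397 [983.76547222 908.86233272 788.64247762] [-0.12255091  0.21350552  0.85528012 -0.4559524 ]
top 47.826698039045375 281.70677609855704 207.65230649711688 [ 366.36642251  -14.70899096 1427.50307958] [-0.0326691   0.70755642 -0.70569548  0.01704519]
{'clock': 0.1, 'joint_positions': array([-1.31960322e+00,  3.00438301e-01,  1.52149288e+00,  9.34136040e-06,
        1.32070568e+00, -6.65943949e-02]), 'qvel': array([-0.00080739, -0.00154193, -0.00140591,  0.00134675, -0.0001305 ,
        0.00020777]), 'effort': array([ 4.68915423e-04, -5.44376385e+01, -3.62370050e+01, -7.20409162e-05,
        2.98758576e-03, -1.51312946e-05]), 'ee_pos': array([ 171.81327367, -522.28534185,  249.77660873]), 'tool_rot': array([-5.20296137e-04,  9.87402974e-01,  1.58224823e-01, -4.36157222e-05]), 'ft_force': array([-0.01350954, -0.41305745, -0.37671091]), 'moment': array([-0.00345024,  0.01771066,  0.04128383]), 'grip_force': 0.0, 'grip_width': 85.38156773375883}
```

View pics/scene0.png

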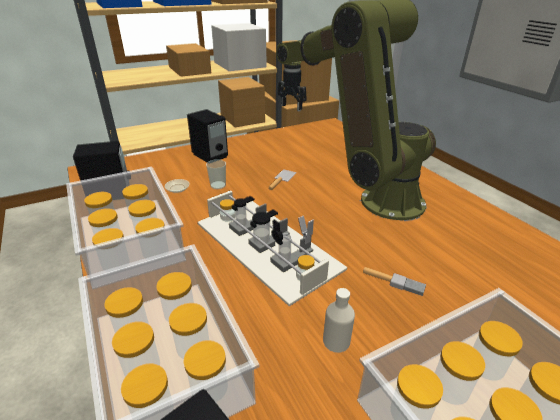

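View pics/top0.png

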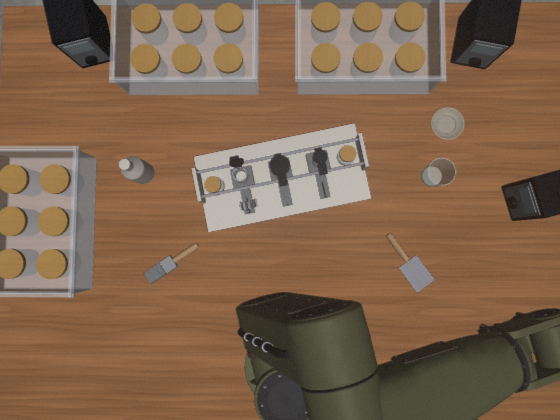

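The top view shows the rack with the open tube at about (240,175) and its cap leaning up at (237,161). The clip is at (248,205), the fat tube at (280,168) and the shut tube at (319,160). Jars are on both rack ends, and the tubes' +x points up the image with a slight tilt.

```bash
python3 - <<'E'
from h import *
t=np.load('top0.npz'); s=np.load('scene0.npz')
a=cv2.resize(t['im'][115:240,185:380],None,fx=4,fy=4,interpolation=cv2.INTER_CUBIC)
cv2.imwrite('pics/topcrop.png',a)
b=cv2.resize(s['im'][180:300,190:350],None,fx=5,fy=5,interpolation=cv2.INTER_CUBIC)
cv2.imwrite('pics/scenecrop.png',b)
P=t['P']; im=t['im'].astype(int)
for nm,(u,v) in dict(fatcap=(279,165),shutcap=(320,157),fatlip=(283,180),shutlip=(322,168),open=(237,161),tag=(286,197),tag2=(323,190),clip=(248,205),rack=(300,200),jarA=(347,154),jarB=(213,185)).items(): print(nm,P[v,u].round(1))
# black cap pixels with height
def rep(n,m,P):
    q=P[m]; print(n,len(q),q.mean(0).round(1),q.min(0).round(1),q.max(0).round(1))
for nm,Q,I in(('top',P,im),('scene',s['P'],s['im'].astype(int))):
    dark=I.max(-1)<60
    reg=(Q[...,0]>350)&(Q[...,0]<720)&(Q[...,1]>-250)&(Q[...,1]<300)&(Q[...,2]>100)&(Q[...,2]<220)
    n,l,st,ce=cv2.connectedComponentsWithStats((dark&reg).astype(np.uint8))
    for k in range(1,n):
        if st[k,4]>15:
            rep(nm+str(ce[k].round()),l==k,Q)
            q=Q[l==k]; 
            (cx,sz,an)=cv2.minAreaRect(q[:,:2].astype(np.float32)); print('   rect',cx,sz,an)
E
```

```text
fatcap [576.3  22.1 127.9]
shutcap [599.3 -91.6 124.2]
fatlip [535.3  11.  121.5]
shutlip [568.2 -96.9 126. ]
open [582.9 135.6 154.8]
tag [492.5   3.2  72.3]
tag2 [ 517.1 -105.6   33. ]
clip [468.  110.8  89.1]
rack [489.3 -38.    9.9]
jarA [ 615.7 -171.4   80.5]
jarB [526.8 213.9  73.8]
top[320. 154.] 51 [608.9 -91.5 125. ] [ 595.9 -108.3  120.2] [622.  -74.7 131.6]
   rect (609.5741577148438, -92.11539459228516) (34.13325500488281, 24.167524337768555) 84.50666046142578
top[278. 164.] 169 [579.9  25.  124.7] [537.9  -2.8 118.7] [604.8  47.3 135. ]
   rect (575.1214599609375, 24.995361328125) (46.34329605102539, 59.25474548339844) 60.66514587402344
top[236. 162.] 104 [581.1 138.9 154.2] [572.4 122.8 114.3] [590.2 155.8 189.4]
   rect (581.3602905273438, 139.06448364257812) (14.754871368408203, 34.18626403808594) 8.933496475219727
top[322. 165.] 34 [575.8 -97.6 123.5] [ 554.3 -105.5  117.7] [593.9 -86.2 130.9]
   rect (574.0054931640625, -95.86823272705078) (39.544189453125, 19.22648048400879) 0.6960662603378296
scene[241. 203.] 130 [598.4 -86.2 122.1] [ 554.  -103.1  104.8] [628.2 -68.6 128.7]
   rect (592.1563720703125, -90.2426986694336) (70.53693389892578, 34.859004974365234) 22.017473220825195
scene[262. 218.] 241 [576.   25.4 123.1] [520.6  -7.5 104.4] [612.6  50.  129. ]
   rect (571.2371215820312, 18.216960906982422) (88.59178161621094, 53.09504699707031) 30.063556671142578
scene[277. 232.] 175 [586.1 144.9 148. ] [568.1 121.8 102.6] [593.9 159.  186.9]
   rect (585.8035888671875, 142.13003540039062) (23.88329315185547, 34.296348571777344) 45.8128776550293
```

View pics/topcrop.png

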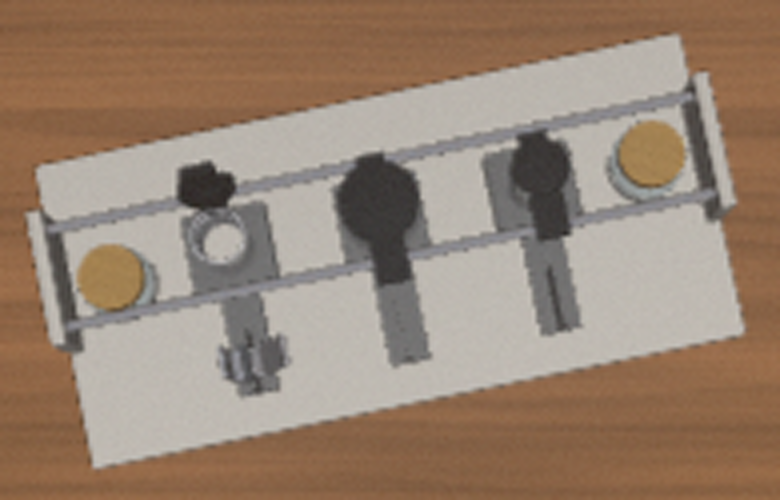

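View pics/scenecrop.png

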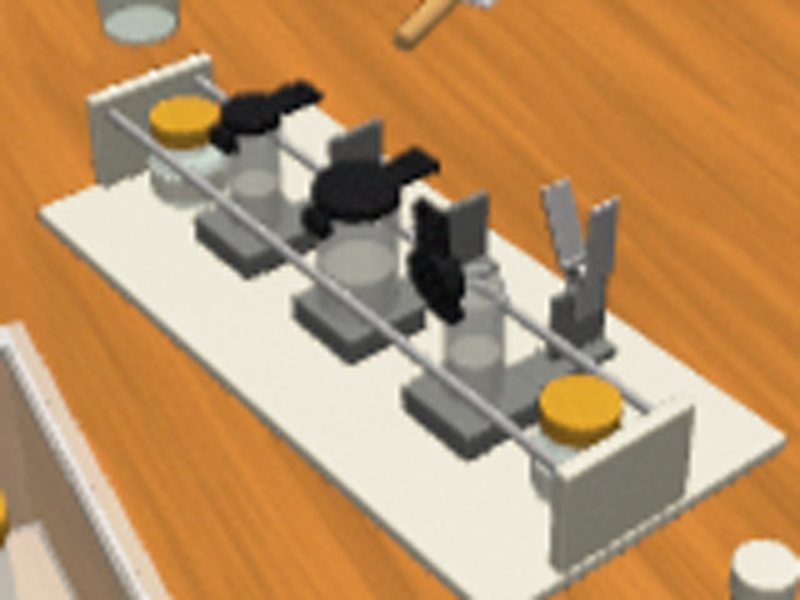

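The open cap stands about upright, and the clip straddles the open tube's plate. The row order from +y to −y is open, fat, shut. Next I fit the row pose by projecting a cap model into both cameras.

```bash
cat > fit.py <<'E'
from h import *
from scipy.optimize import minimize
cams={n:bot.read_camera(n) for n in('scene','top')}
a=np.linspace(0,2*np.pi,60)
def solid(r):
    d=[np.c_[r*np.cos(a),r*np.sin(a),0*a+z] for z in(100,112)]
    l=[[x,y,z] for x in(-r-27,-r+3) for y in(-12,12) for z in(102,110)]
    return [np.vstack(d),np.array(l)]
def proj(c,p):
    f=210/np.tan(np.radians(c['fovy'])/2); q=np.array(c['attitude'])
    k=(p-c['eye'])@R.from_quat(q[[1,2,3,0]]).as_matrix()
    return k[:,:2]/k[:,2:]*f+[c['cx'],c['cy']]
def cost(v,c,ret=False):
    S=6;m=np.zeros((420*S,560*S),np.uint8); M=R.from_euler('z',v[2]).as_matrix()
    box=[]
    for r,y in((28.5,0),(20.5,-115)):
        for s in solid(r):
            w=(s+[0,y,0])@M.T+[v[0],v[1],12]
            uv=proj(c,w); box.append(uv); cv2.fillConvexPoly(m,cv2.convexHull(np.round((uv+.5)*S).astype(np.int32)),255)
    m=cv2.resize(m,(560,420),interpolation=cv2.INTER_AREA)/255.
    g=np.clip((110-c['image'].astype(float).max(-1))/75,0,1)
    b=np.vstack(box); x0,y0=(b.min(0)-4).astype(int); x1,y1=(b.max(0)+5).astype(int)
    D=(m-g)[y0:y1,x0:x1]; return (D**2).sum()
if __name__=='__main__':
    s0=[575,22,.16]
    for nm,cs in(('top',['top']),('scene',['scene']),('both',['top','scene'])):
        f=lambda v:sum(cost(v,cams[k]) for k in cs)
        best=min((minimize(f,s0,method='Nelder-Mead',options=dict(initial_simplex=np.array([s0,[s0[0]+d,s0[1],s0[2]],[s0[0],s0[1]+d,s0[2]],[s0[0],s0[1],s0[2]+d*.01]]),xatol=.02,fatol=.05)) for d in(5,-5)),key=lambda o:o.fun)
        print(nm,best.x.round(4),best.fun)
    x,y,w=best.x; M=R.from_euler('z',w).as_matrix()
    # depth checks in tube frame: tag plates, clip, open cap
    for n,c in cams.items():
        L=(cloud(c)-[x,y,12])@M
        for nm,yy in(('fat tag',0),('open tag/clip',115),('shut tag',-115)):
            s=L[(abs(L[...,1]-yy)<40)&(abs(L[...,0]+85)<24)&(L[...,2]>45)]
            if len(s)>3: print(n,nm,len(s),np.median(s,0).round(1),np.percentile(s,5,0).round(1),np.percentile(s,95,0).round(1))
        s=L[(abs(L[...,1]-115)<25)&(abs(L[...,0]-22)<50)&(L[...,2]>110)&(c['image'].max(-1)<70)]
        print(n,'cap',len(s),np.percentile(s,5,0).round(1),np.percentile(s,95,0).round(1), np.polyfit(s[:,2],s[:,0],1).round(3))
E
python3 fit.py
```

```text
top [5.771242e+02 2.211460e+01 2.158000e-01] 94.50670849673203
scene [5.756356e+02 1.416160e+01 2.109000e-01] 149.47150542099195
both [5.77499e+02 2.16371e+01 2.12000e-01] 277.40045643983086
scene fat tag 43 [-92.6   0.9  56.3] [-107.4   -3.6   46.4] [-74.9   3.7  62.5]
scene open tag/clip 267 [-85.2 116.8  88.8] [-98.   86.1  49.5] [-69.8 128.5 122.4]
scene shut tag 51 [ -86.4 -115.1   55.8] [-105.5 -119.    47.4] [ -65.6 -111.9   62.5]
scene cap 159 [ 26.8 103.  113.9] [ 38.8 131.5 171.4] [ 0.048 28.242]
top fat tag 26 [-85.3   1.   61.1] [-103.3   -1.1   56.7] [-67.2   3.2  65.7]
top open tag/clip 157 [-87.7 113.4  80.3] [-98.6  85.7  58.5] [-71.1 127.8 126.3]
top shut tag 33 [ -81.8 -113.1   60. ] [-103.  -116.1   47.7] [ -64.7 -111.1   64.6]
top cap 111 [ 22.1  98.9 118. ] [ 35.8 128.7 173.9] [0.197 0.359]
```

```bash
cat >> h.py <<'E'
X,Y,W=577.4,21.8,.212
MW=R.from_euler('z',W).as_matrix()
def wp(p): return MW@np.array(p,float)+[X,Y,12]        # fat-tube frame -> world
def att(al,s=1):  # tool in tube xz plane, al rad below horizontal, pointing +x
    z=np.array([np.cos(al),0,-np.sin(al)]); y=np.array([0,s,0.]); 
    q=R.from_matrix(MW@np.c_[np.cross(y,z),y,z]).as_quat(); return q[[3,0,1,2]]
def tip(p,al): # TCP (tube frame) so that the finger-end centre is at p
    return np.array(p,float)-bot.tip_reach*np.array([np.cos(al),0,-np.sin(al)])
V=np.pi/2
def close_pts(y0=115,hx=22.5,r=52,th0=1.75):
    out=[]
    for t in np.linspace(th0,0.04,12):
        out.append(tip([hx-r*np.cos(t)+12*np.sin(t)+11, y0, 100+r*np.sin(t)+12*np.cos(t)],V))
    return out
AL=np.pi/4
def open_pts(hx=30.5,th1=2.1,n0=2):
    d=np.array([np.cos(AL),0,-np.sin(AL)]);u=np.array([np.sin(AL),0,np.cos(AL)]);out=[]
    for t in np.linspace(0,th1,16):
        e=np.array([-np.cos(t),0,np.sin(t)]);n=np.array([np.sin(t),0,np.cos(t)]);H=np.array([hx,0,100])
        K=H+86*e+n0*n+15*d if t<AL else H+71*e+n0*n
        out.append(tip(K-11*u,AL))
    return out
E
python3 - <<'E'
from h import *
print(bot.tip_reach)
for s in(1,-1):
    ok=lambda ps,al:[None if (j:=bot.ik(wp(p),att(al,s))) is None else j.round(2).tolist() for p in ps]
    print(s,'close',ok(close_pts()[::11],V)); print('open',ok(open_pts()[::5],AL)); print('clip',ok([[-85,115,108],[-85,0,108],[-85,0,170]],V))
E
```

```text
19.0
1 close [[0.18, 0.52, 1.37, -0.0, 1.24, -1.61], [0.17, 0.41, 1.63, -0.0, 1.1, -1.61]]
open [None, None, None, None]
clip [[0.17, 0.31, 1.84, -0.0, 0.99, -1.62], [-0.07, 0.33, 1.81, -0.0, 1.0, -1.85], [-0.07, 0.25, 1.76, -0.0, 1.14, -1.85]]
-1 close [[0.18, 0.52, 1.37, -0.0, 1.24, 1.54], [0.17, 0.41, 1.63, -0.0, 1.1, 1.53]]
open [[-0.17, 0.23, 2.21, 1.7, 0.27, -0.42], [-0.15, 0.14, 2.13, 1.12, 0.28, 0.2], [-0.12, 0.18, 2.0, 0.87, 0.3, 0.49], [-0.08, 0.29, 1.89, 0.82, 0.29, 0.56]]
clip [[0.17, 0.31, 1.84, -0.0, 0.99, 1.53], [-0.07, 0.33, 1.81, -0.0, 1.0, 1.29], [-0.07, 0.25, 1.76, -0.0, 1.14, 1.29]]
```

```bash
sed -i 's/^AL=.*/AL=0.9/' h.py; python3 - <<'E'
from h import *
q=att(V,-1)
bot.move_gripper(0,30)
P=close_pts()
bot.move_to(wp(P[0]+[25,0,90]),q)
bot.servo_line(wp(P[0]+[25,0,0]),speed=200)
for p in P:
    bot.servo_line(wp(p),speed=70)
print(bot.read_state()['ft_force'])
f=bot.servo_line(wp(P[-1]+[0,0,-10]),speed=20,until_force=15)
s=bot.read_state();print(f,s['ft_force'],s['clock'],s['ee_pos'][2]-19-124)
bot.servo_line(wp(P[-1]+[0,0,80]),speed=250)
# prepare for opening: staging pose
O=open_pts(); d=np.array([np.cos(AL),0,-np.sin(AL)])
print([None if (j:=bot.ik(wp(p),att(AL,-1))) is None else j.round(2).tolist() for p in [O[0]-60*d,*O[::5]]])
cam('scene','s1.png')
im=cv2.imread('pics/s1.png')[150:300,190:350]; cv2.imwrite('pics/s1c.png',cv2.resize(im,None,fx=4,fy=4,interpolation=cv2.INTER_CUBIC))
print(bot.read_state()['clock'])
E
```

```text
[ 0.21290437  1.00697625 -0.23201885]
True [-5.09800531 -2.11865729 10.49926602] 8.1917 -0.25577949723768256
[[-0.2, 0.03, 2.21, 0.76, 0.36, 0.51], [-0.16, 0.21, 2.15, 1.03, 0.26, 0.26], [-0.14, 0.14, 2.07, 0.64, 0.36, 0.68], [-0.1, 0.19, 1.94, 0.5, 0.41, 0.86], [-0.07, 0.3, 1.82, 0.45, 0.41, 0.93]]
8.725
```

View pics/s1c.png

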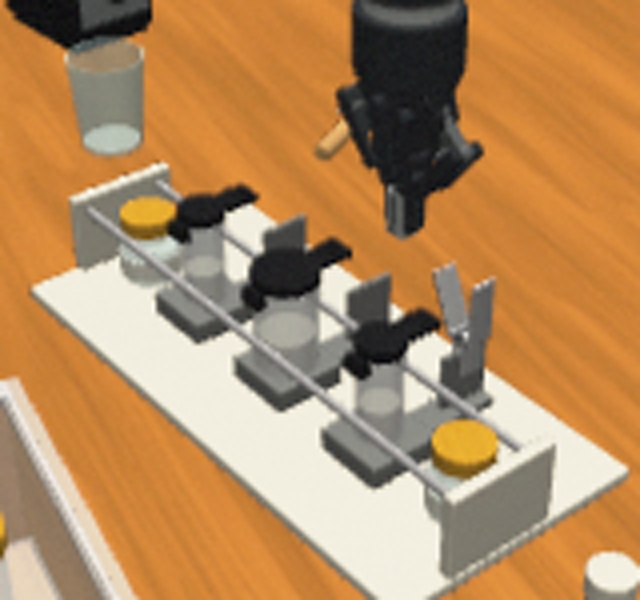

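The slim cap is shut at (385,340) and the tip stopped at the expected height. Now the fat cap.

```bash
python3 - <<'E'
from h import *
q=att(AL,-1); O=open_pts(); d=np.array([np.cos(AL),0,-np.sin(AL)]); u=np.array([np.sin(AL),0,np.cos(AL)])
bot.move_to(wp(O[0]-80*d+[0,0,20]),q)
bot.servo_line(wp(O[0]-4*u),speed=90)
print(bot.read_state()['ft_force'])
for p in O:
    bot.servo_line(wp(p),speed=70)
    s=bot.read_state(); print(s['ft_force'].round(1),(MW.T@(s['ee_pos']-wp(p))).round(1))
bot.dwell(.2)
bot.servo_line(wp(O[-1]-60*d),speed=200)
c=cam('scene','s2.png')
im=c['image'][150:300,190:350]; cv2.imwrite('pics/s2c.png',cv2.resize(im,None,fx=4,fy=4,interpolation=cv2.INTER_CUBIC))
for n in('scene','top'):
    c=bot.read_camera(n); L=(cloud(c)-wp([0,0,0]))@MW
    s=L[(abs(L[...,1])<25)&(abs(L[...,0]-60)<45)&(L[...,2]>105)&(L[...,2]<185)&(c['image'].max(-1)<70)]
    if len(s)>5: print(n,len(s),np.percentile(s,5,0).round(1),np.percentile(s,95,0).round(1))
print(bot.read_state()['clock'])
E
```

```text
[-0.23992698  0.5428205   0.37768496]
[-3.5 -0.5 -0.4] [-0.3  0.2  0.1]
[ 0.6 -0.1  0.1] [ 0.2 -0.1  0.4]
[-0.7 -1.1  0.6] [ 0.  -0.  -0.1]
[-0.1 -0.6 -0.1] [-0.1  0.  -0.4]
[ 0.5 -0.2  0.6] [-0.2  0.1 -0.4]
[-0.3  0.2  0.2] [-0.2  0.1 -0.4]
[ 0.4 -1.1 -0.4] [-0.2  0.1 -0.4]
[-0.   0.7 -0.2] [-0.2  0.1 -0.3]
[-0.9  0.1  0.5] [-0.1  0.1 -0.2]
[-0.5 -0.5 -0.2] [-0.   0.1 -0.1]
[-0.7  0.1 -0.1] [-0.   0.1 -0.1]
[-0.8  0.2 -0.5] [-0.   0.  -0.1]
[-1.2 -0.3 -1.1] [ 0.   0.1 -0.2]
[0.2 0.1 0.2] [ 0.1  0.  -0.2]
[-0.3  0.5  0.2] [ 0.   0.1 -0.3]
[-1.2 -0.8  0.3] [ 0.   0.  -0.3]
scene 114 [ 45.9 -13.  114.3] [ 81.5  23.3 175.9]
top 247 [ 42.  -20.8 122.9] [ 77.6  20.6 174.3]
16.4333
```

View pics/s2c.png

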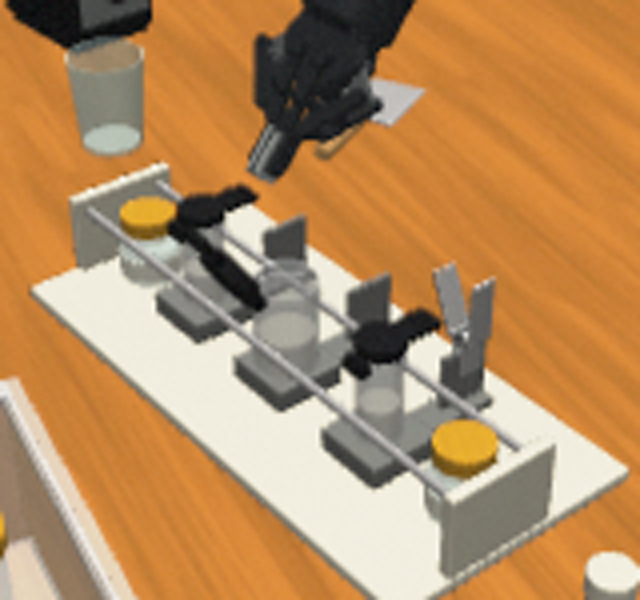

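The fat cap leans well back at (235,270), roughly 2.1 rad, and the slim cap stays shut. Now the clip.

```bash
python3 - <<'E'
from h import *
q=att(V,-1)
bot.move_to(wp([-85,109,200]),q)
bot.move_gripper(85)
bot.servo_line(wp([-85,109,108]),speed=120)
print(bot.read_state()['ft_force'].round(1))
bot.servo_line(wp([-85,115,108]),speed=60)
bot.move_gripper(20,25)
s=bot.read_state();print(s['grip_width'],s['grip_force'],s['ft_force'].round(1))
bot.servo_line(wp([-85,115,113]),speed=30)
s=bot.read_state();print(s['grip_width'],s['ft_force'].round(1))
bot.servo_line(wp([-85,115,175]),speed=120)
bot.servo_line(wp([-85,3,175]),speed=120)
s=bot.read_state();print(s['grip_width'],s['grip_force'],s['ft_force'].round(1),s['clock'])
c=cam('scene','s3.png')
im=c['image'][140:290,190:350]; cv2.imwrite('pics/s3c.png',cv2.resize(im,None,fx=5,fy=4,interpolation=cv2.INTER_CUBIC))
for n in('scene','top'):
    c=bot.read_camera(n); L=(cloud(c)-wp([-85,0,0]))@MW
    for z0 in(114,124,134,144):
        m=(abs(L[...,0])<20)&(abs(L[...,1])<35)&(abs(L[...,2]-z0)<5); s=L[m]
        if len(s)>3: print(n,z0,len(s),s.min(0).round(1),s.max(0).round(1),np.median(s,0).round(1))
E
```

```text
[ 0.   0.  -0.6]
27.353957247644274 31.68727219104767 [ 1.1 -0.2 -1.1]
27.383534321011624 [-0.5 -0.2 -1. ]
27.212669507976408 31.68641746044159 [ 0.4  0.4 -0.6] 21.7167
scene 114 27 [-12.8 -14.8 109.3] [  7.9  11.8 118.7] [ -0.6   7.7 113.3]
scene 124 15 [-12.2  -6.8 119.6] [  7.1  13.4 128.8] [  0.7   8.9 123.4]
scene 134 24 [-13.8  -8.1 129.1] [  9.7  18.1 138.7] [  4.6  10.4 135.7]
scene 144 36 [-16.   -8.4 139.1] [  8.5  18.6 149. ] [-1.000e-01  3.600e+00  1.426e+02]
```

View pics/s3c.png

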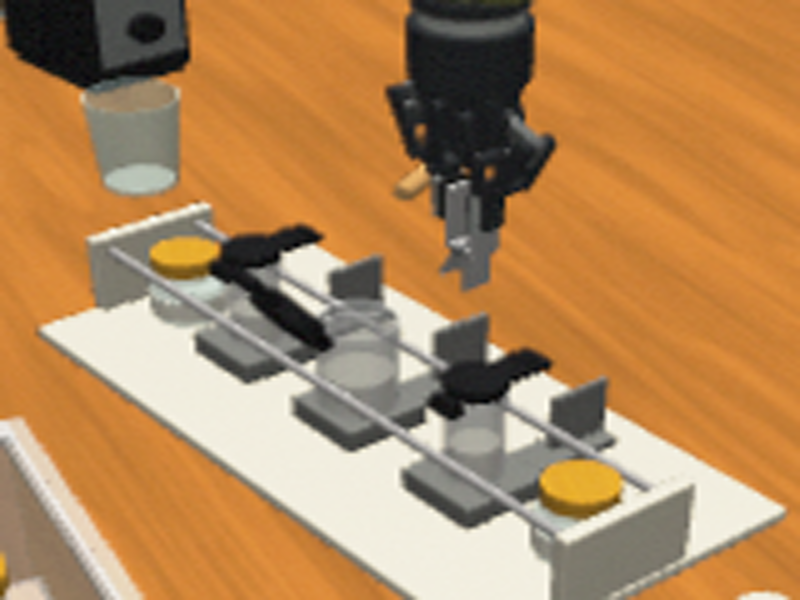

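The clip is held upright with open jaws over the fat plate. Both cap states look unchanged. I'll lower it with a force guard.

```bash
python3 - <<'E'
from h import *
def tf(): 
    s=bot.read_state(); print((MW.T@(s['ee_pos']-wp([0,0,0]))).round(1),(MW.T@s['ft_force']).round(1),round(s['grip_width'],1),round(s['clock'],1))
bot.servo_line(wp([-85,3,135]),speed=120)
f=bot.servo_line(wp([-85,3,107]),speed=35,until_force=6); print(f); tf()
if not f:
    f=bot.servo_line(wp([-85,-3,107]),speed=10,until_force=2.5); print('side',f); tf()
cam('scene','s4.png')
c=bot.read_camera('scene')['image'][140:290,190:350]; cv2.imwrite('pics/s4c.png',cv2.resize(c,None,fx=5,fy=4,interpolation=cv2.INTER_CUBIC))
E
```

```text
True
[-85.1   2.6 107.4] [ 0.3 -2.6  0.7] 27.1 23.1
```

View pics/s4c.png

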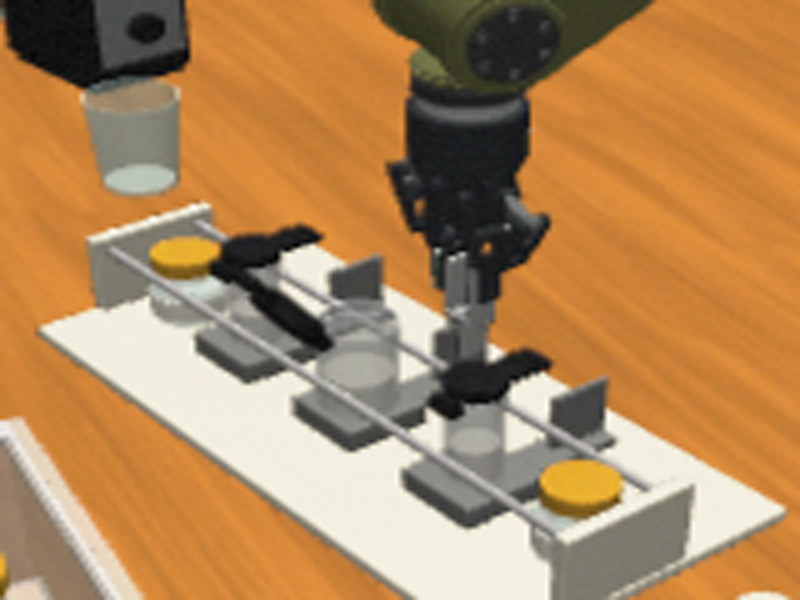

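The jaws straddle the plate at full depth, with a light touch of the −y jaw. I'll shift toward −y until the +y jaw touches, then release.

```bash
python3 - <<'E'
from h import *
def tf(): 
    s=bot.read_state(); print((MW.T@(s['ee_pos']-wp([0,0,0]))).round(1),(MW.T@s['ft_force']).round(1),round(s['grip_width'],1),round(s['clock'],1))
for y in(2,1.2,.4,-.4,-1.2):
    bot.servo_line(wp([-85,y,107]),speed=10); bot.dwell(.15); tf()
    if (MW.T@bot.read_state()['ft_force'])[1]>1.5: break
bot.move_gripper(50); bot.move_gripper(85); bot.dwell(.2); tf()
bot.servo_line(wp([-85,y-6,107]),speed=60); 
bot.servo_line(wp([-85,y-6,200]),speed=120); tf()
bot.move_to(wp([-160,-60,270]),att(V,-1)); bot.dwell(.3)
for n in('scene','top'):
    c=bot.read_camera(n); L=(cloud(c)-wp([-85,0,38]))@MW
    for z0 in(5,20,40,60,70,80):
        s=L[(abs(L[...,0])<25)&(abs(L[...,1])<45)&(abs(L[...,2]-z0)<5)]
        if len(s)>3: print(n,z0,len(s),np.percentile(s,[4,96],axis=0).round(1).tolist())
    if n=='scene': cv2.imwrite('pics/s5c.png',cv2.resize(c['image'][140:290,190:350],None,fx=5,fy=4,interpolation=cv2.INTER_CUBIC))
tf()
E
```

```text
[-85.1   2.1 106.9] [ 0.9 -0.8 -1.4] 26.9 23.6
[-85.    1.2 107. ] [-1.3  0.2  0.5] 27.2 24.0
[-85.    0.4 107. ] [ 0.3 -0.5 -0.8] 27.3 24.4
[-85.   -0.4 107. ] [ 0.3  0.3 -0.5] 26.9 24.8
[-85.   -1.1 107. ] [-0.1  3.1 -0.3] 27.1 25.2
[-85.   -1.2 107. ] [ 0.1 -0.2  0.1] 85.2 26.2
[-85.3  -7.1 199.3] [-0.6 -0.5 -0.3] 85.0 27.4
scene 5 29 [[-21.2, -3.0, 0.9], [22.0, 6.3, 9.2]]
scene 20 28 [[-14.7, -5.1, 15.3], [21.1, 6.5, 24.6]]
scene 40 37 [[-12.7, -18.8, 35.2], [8.9, 13.5, 43.3]]
scene 60 37 [[-14.0, -28.5, 55.2], [6.7, 14.6, 64.5]]
scene 70 32 [[-16.0, -31.2, 65.3], [7.1, 13.9, 74.0]]
scene 80 27 [[-14.6, -32.0, 75.0], [4.7, 15.1, 84.6]]
top 20 8 [[-19.2, -2.7, 17.4], [21.3, 2.8, 24.2]]
top 40 27 [[-13.3, -12.5, 35.3], [8.5, 9.6, 41.2]]
top 80 11 [[-13.2, 11.5, 78.8], [5.5, 15.1, 84.6]]
[-159.8  -59.7  269.5] [-0.6 -0.3 -1.5] 85.0 28.3
```

View pics/s5c.png

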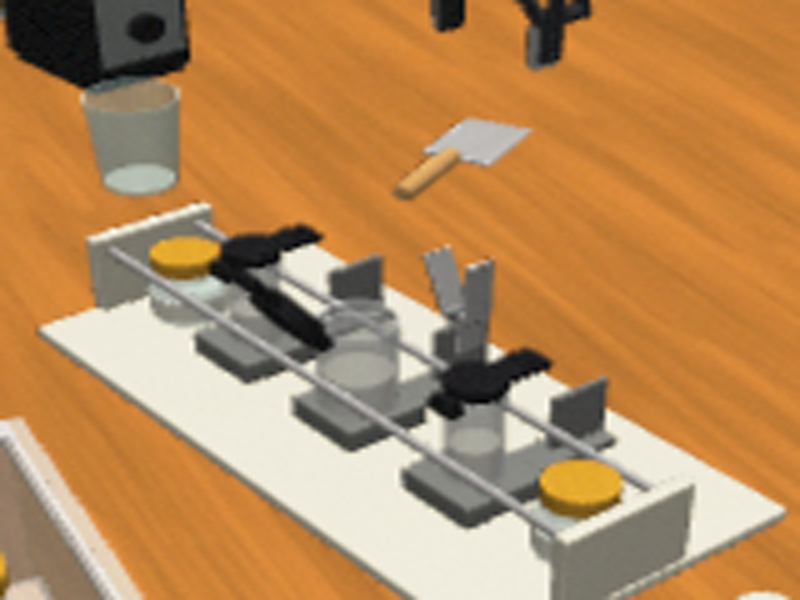

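The clip stands upright on the fat plate at (465,310) at full depth, the fat cap leans back, and the slim caps are both shut.

```bash
python3 -c "
from rig import bot
print(bot.finish_job())"
```

```text
the job is handed in; nothing more can be done
None
```

I handed the job in at about 28 s on the robot's clock: the slim cap is pressed shut, the fat cap is flipped back to about 2.1 rad, and the clip is upright on the fat tube's tag plate, about 23 mm down over its edge; in the last picture the other slim cap is still shut and nothing else near the rack looks moved.

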